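# Seat a drilling template on its two locating pins

### The job

The aluminium drilling template lies askew on the plywood jig, propped up on the two locating pins. With the fingertips, push it back to the wooden fence and nudge it sideways along the fence until its two holes drop over the two pins and it lies flat on the jig bed; do not pick it up off the jig. Leave the other things where they are and finish with the robot clear of everything.

Things in the scene. Friction and masses are not known exactly. Their poses are not given: they have to be found in the camera images.
- jig: Plywood drilling jig, fixed: a bed 260 mm (its x) by 420 mm (its y), 18 mm thick, lying on the table. Origin: centre of the underside; x points away from the robot towards the fence, z up; the bed's top is at z = 18 mm.
- fence (a point): Middle of the foot of the fence's inner face, at bed height, jig x = +110 mm, y = 0. The wooden fence runs along the jig's whole far edge, is 20 mm thick and 30 mm high above the bed; the plate is pushed against this face. While it slopes on the pins and is pushed sideways, the plate tends to slide back from the fence by a few mm.
- plate: Aluminium drilling template, loose: a plate 120 mm (its x) by 190 mm (its y), 10 mm thick, about 0.55 kg. Origin: centre of the underside; x points to its far edge (fence side), z up. Seated, its origin is at jig x = +49 mm, y = 0, z = 18 mm, with 1 mm between its far edge and the fence. Two 13 mm through holes; three small brass bushes near its front edge are only marks.
- near_edge (a point): Middle of the plate's front edge face (towards the robot), half-way up its 10 mm, plate x = -60 mm. At the start this edge rests on the bed and the pins hold up the far part, so the plate slopes by about 0.1 rad; its holes lie 8 to 30 mm short of the pins, 14 to 32 mm too far left or right, and it is turned by up to 0.12 rad on the jig.
- hole0 (a point): Centre of the right-hand hole, 13 mm wide (plate x = +15 mm, y = -60 mm, which is 45 mm from the far edge and 75 mm from the front edge), on the plate's underside.
- hole1 (a point): Centre of the left-hand hole, the same at plate y = +60 mm, on the plate's underside.
- pin0 (a point): Right-hand steel pin (jig x = +64 mm, y = -60 mm): the point on its axis at the bed's top. Pin 10 mm in diameter, 9 mm tall, its top a smooth dome (half ball), so that a hole slips over it when about 3 mm off-centre. Takes hole0.
- pin1 (a point): Left-hand pin (jig y = +60 mm), the same. Takes hole1.
- weight: Bystander, to be left alone: small brass paperweight with a knob, 38 mm wide and 42 mm tall, standing on the jig bed near its left front corner. Origin: centre of its underside.
- tape: Bystander, to be left alone: roll of paper tape lying flat, 52 mm wide and 20 mm tall, on the jig bed near its right front corner. Origin: centre of its underside.
- glue: Bystander, to be left alone: white glue bottle, 48 mm wide and 130 mm tall, on the table to the left of the jig. Origin: centre of its underside.
- penpot: Bystander, to be left alone: dark steel pot with pens, 70 mm wide, pens up to 155 mm high, on the table to the right of the jig. Origin: centre of its underside.
- smallbox: Bystander, to be left alone: small cardboard box, 70 x 70 x 60 mm, on the table to the right. Origin: centre of its underside.
- bookblock: Bystander, to be left alone: grey cloth-covered book, 150 x 110 x 25 mm, lying on the table to the left. Origin: centre of its underside.
- brush: Bystander, to be left alone: glue brush lying on the table to the left. Origin: its middle.
Mind the look-alikes: they are no part of the job. What is shaped like the plate but red is not meant.

How it is judged:
By the outcome, as a careful person would: the job done as asked, in the order asked, and still so for the second after the job is handed in, with the robot touching nothing.
It also fails if it takes over 64 s, if anything falls off the work surface, if the arm or the gripper's body presses on something with over 40 N, if the wrist force passes 120 N, or if a joint passes its speed limit or range.

### The arm

A 6-joint arm with a two-finger parallel gripper is mounted at the origin on the work surface. World frame = base frame: x ahead of the robot, y to its left, z up, the work surface at z = 0. Lengths are in m, angles in rad, forces in N, time in s.
With the tool pointing down it reaches from about 0.35 to 0.975 m from the base axis. Payload 4.9 kg.
Tool frame: the origin (TCP) lies at the very end of the fingers, on their centre line; the grasp point (between the pads) lies manip.grip_point_offset behind it (manip.grip_point_offset is the distance from the TCP to the grasp point, in m); z points along the fingers, y is the line along which they close (so a half turn about z gives the same grasp; the last joint's range is limited). The gripper opens to 85 mm and grips with 20 to 120 N. Pads are 22 mm wide; open, the fingers measure 114 mm over their backs; the gripper's body (76 mm by 85 mm) begins 54 mm behind the grasp point. The pads swing forward as they close: fully open they stand 13 mm farther back than shut.
Start: joints at [1.168, 0.053, 1.613, -0, 1.476, -0.119], TCP at [0.175, 0.6, 0.231] pointing down, gripper open.
Joint ranges: [-3.01, 3.01], [-1.01, 2.22], [0.06, 2.58], [-1.02, 4.17], [0.09, 2.62], [-3.14, 3.14]. Speed limits (rad/s): [2.57, 2.57, 3.14, 3.14, 3.14, 3.14].

### API

Orientations are given as a unit quaternion [w, x, y, z].
In Python, from plant import manip gives the robot as it stands.
- The arm moves only by the shell command python3 -m crank 'ROWS' [OPENING]. ROWS is JSON, a list of rows, each an object of numbers: "x", "y", "z": the shift along the tool's x, y, z in cm; "turn": the turn about the tool's z in rad. In form: [{"x": .., "y": .., "z": .., "turn": ..}, ...]. A call has 1 to 5 rows; each row shifts and turns the commanded pose from where the row before left it, along the tool's axes as they then stand; what a row does not reach is not made up. A row lasts 1/10 s, in which the tool goes at most 50 mm and 8.59 degrees, less where a joint would pass 70% of its speed; a pose out of reach is approached as far as the arm can. A call with a gripper value outside its range is refused whole. OPENING is the opening in per cent of the stroke, from 0 (shut) to 100 (fully open), set as the call begins (- or left out, the last holds). The fingers move at their own pace and stop on an object; the grip force is fixed at half the most. Time passes only in rows, so rows that do not move let the fingers close. It gives the time, the measured TCP pose, the force, the opening and the grip force at its end, in the units of the state.
- manip.state(): the state, without advancing time (a new reading comes with each control period).
- manip.grab_frame(name): name is "scene" or "top" or "wrist"; returns (picture, depth): 384x512x3 uint8, red, green, blue; 384x512 float32, m along the optical axis (not along the pixel's ray), 0 where there is no reading.
- manip.camera_model(name): a dict with "mtx" (3x3 intrinsics, pixels), "world_to_cam" (4x4, takes a point from world to camera coordinates). Camera axes: x right, y down, z forward; pixel columns grow to the right and rows downward; lengths in m; the calibration is good to about 2 mm. The wrist camera is an equidistant fisheye: a pixel r from the principal point sees the ray r / f radians off the axis. A picture is of the moment at which its call begins: read the wrist's pose just before it. camera_model takes no time and is no camera call; for the wrist camera it gives the pose at the moment of the call.
- manip.job_done(): hands the job in; it is judged then, once.
The state is a dict: "time": time; "joint_pos": joint angles; "joint_vel": joint speeds; "joint_efforts": joint torques, N m; "tool_pos": TCP position; "tool_rot": TCP orientation; "contact_force": force on the tool from outside, world axes, zero at the start; "ft_torque": the same for the moment, N m; "gripper_width": opening from 0.0 (shut) to 1.0 (fully open); "grasp_force": force on a finger pad.
Only numpy, scipy, OpenCV 4.12 (cv2) and the standard library are available. Lean on these libraries where they do the work, as an engineer would, in place of code of your own. Each camera call takes 0.05 s, during which the arm holds its last target. There are 200 camera calls.

## Working session

There is one attempt and no reset: what is moved stays moved. The work goes in short steps, Python scripts to look and compute and a shell command to move; the robot and the scene stay as the last step left them, time stands still between calls to the robot, and variables do not carry over. Pictures are saved under pics/ and viewed, at most 10 in all, crops included, and the job is handed in when it is done.

```bash
mkdir -p pics; ls; python3 - <<'E'
from plant import manip
import cv2,numpy as np
for n in("top","scene"):
    p,d=manip.grab_frame(n); cv2.imwrite(f"pics/{n}0.png",p[:,:,::-1]); np.save(f"pics/{n}0.npy",d)
    print(manip.camera_model(n))
s=manip.state();print(s["tool_pos"],s["tool_rot"],s["time"],manip.grip_point_offset)
E
```

```text
pics
{'mtx': array([[376.59262121,   0.        , 256.89325019],
       [  0.        , 376.59262121, 195.97736805],
       [  0.        ,   0.        ,   1.        ]]), 'world_to_cam': array([[ 0.00530745, -0.99995962, -0.0072516 , -0.00742848],
       [-0.99468627, -0.00453359, -0.10285264,  0.43904317],
       [ 0.10281561,  0.00775895, -0.99467017,  1.21964359],
       [ 0.        ,  0.        ,  0.        ,  1.        ]])}
{'mtx': array([[355.01827301,   0.        , 258.17156988],
       [  0.        , 355.01827301, 189.25071003],
       [  0.        ,   0.        ,   1.        ]]), 'world_to_cam': array([[-0.22032996,  0.97536916,  0.01047375,  0.09047631],
       [ 0.77834061,  0.18227396, -0.60080121, -0.31554797],
       [-0.58791207, -0.12422236, -0.79932985,  1.28121753],
       [ 0.        ,  0.        ,  0.        ,  1.        ]])}
[0.1747756  0.59945483 0.23015512] [-2.49909359e-04  1.41429688e-01  9.89947832e-01 -9.33255324e-04] 0.1 0.0187
```

View pics/top0.png

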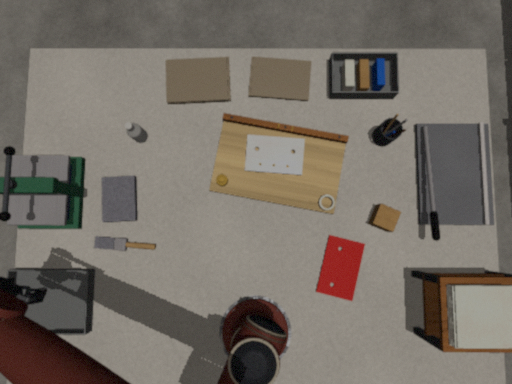

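View pics/scene0.png

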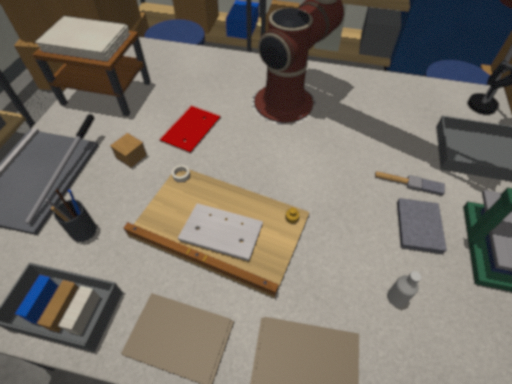

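The top view shows the jig around (280,163) with the silver plate at (275,155). The red look-alike is at (341,267), off the jig, so it is not meant. The weight is at (222,180) and the tape at (327,202). I'll confirm with an enlarged crop.

```bash
python3 - <<'E'
import cv2
p=cv2.imread("pics/top0.png")[105:220,200:360]
cv2.imwrite("pics/c1.png",cv2.resize(p,None,fx=5,fy=5,interpolation=cv2.INTER_CUBIC))
E
```

```text
(no output)
```

View pics/c1.png

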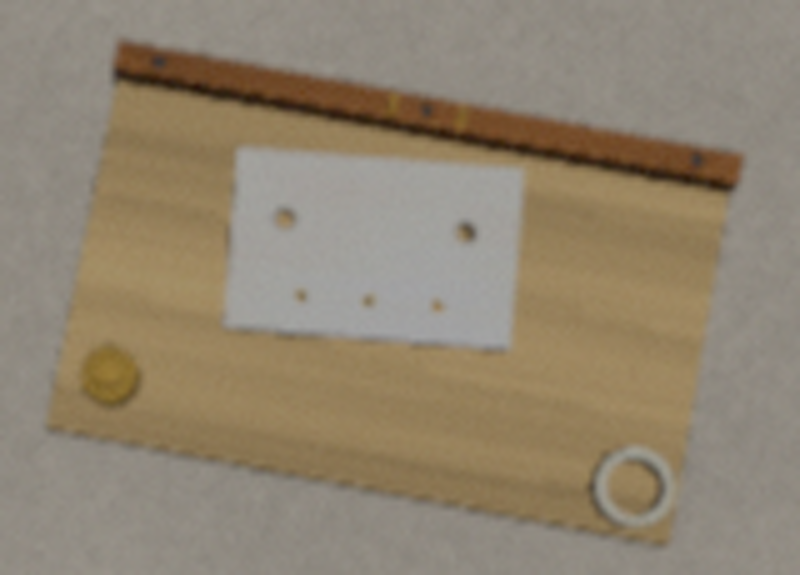

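The crop shows the one silver plate on the jig, with corners (237,147), (524,168), (509,350), (225,327) and holes (285,218), (466,232). The front bed corners are (48,430) and (665,544), and the fence's outer top corners are (119,40) and (742,155). Next I fit the poses.

```bash
cat > h.py <<'E'
import numpy as np,cv2
from scipy.optimize import least_squares
from plant import manip
def R2(t): c,s=np.cos(t),np.sin(t); return np.array([[c,-s],[s,c]])
def place(q,P,z0=0):  # planar pose q=(x,y,yaw)
    P=np.atleast_2d(P); return np.c_[P[:,:2]@R2(q[2]).T+q[:2],P[:,2]+z0]
def proj(n,P):
    m=manip.camera_model(n); T=m["world_to_cam"]; c=P@T[:3,:3].T+T[:3,3]; h=c@m["mtx"].T; return h[:,:2]/h[:,2:]
def full(c): return (np.array(c,float)+.5)/5-.5+[200,105]
JP=np.array([[-.13,.21,.018],[-.13,-.21,.018],[.13,.21,.048],[.13,-.21,.048]])
def fitjig():
    px=full([[48,430],[665,544],[119,40],[742,155]])
    r=least_squares(lambda q:(proj("top",place(q,JP))-px).ravel(),[.6,-.05,-.18]); return r.x,r.fun
# plate in jig frame: (x,y of origin at near edge basis, yaw, slope)
def platepts(q,P): # q: plate centre x,y, yaw, slope; near edge on bed
    P=np.atleast_2d(P).astype(float); s=q[3]
    xl=(P[:,0]+.06)*np.cos(s)-P[:,2]*np.sin(s)-.06; z=(P[:,0]+.06)*np.sin(s)+P[:,2]*np.cos(s)
    return place(q[:3],np.c_[xl,P[:,1],z],.018)
TOP=np.array([[.06,.095,.01],[.06,-.095,.01],[-.06,-.095,.01],[-.06,.095,.01],[.015,.06,.01],[.015,-.06,.01]])
def fitplate(jq,px,slope=None):
    f=lambda q:(proj("top",place(jq,platepts(np.r_[q[:3],slope] if slope is not None else q,TOP)))-px).ravel()
    r=least_squares(f,[.03,0,0.] + ([] if slope is not None else [.1])); return r.x,r.fun
E
python3 - <<'E'
from h import *
jq,f=fitjig(); print("jig",jq,f.round(2))
px=full([[237,147],[524,168],[509,350],[225,327],[285,218],[466,232]])
for s in(None,.1):
    q,f=fitplate(jq,px,s);print(q.round(4),f.round(2))
d=np.load("pics/top0.npy");m=manip.camera_model("top");T=np.linalg.inv(m["world_to_cam"])
def bp(u,v):
    D=np.median(d[int(v)-1:int(v)+2,int(u)-1:int(u)+2]); return (T@np.r_[np.linalg.inv(m["mtx"])@[u,v,1]*D,1])[:3].round(4)
for n,c in dict(bed=(400,450),platefar=(380,175),platenear=(370,330),platefl=(255,170),platenl=(240,310),weight=(110,373),tapec=(602,487)).items(): print(n,bp(*full(c)))
E
```

```text
jig [ 0.54754626 -0.07442765 -0.18221351] [-0.74 -0.3   0.84  0.43 -0.51 -0.05  0.4  -0.14]
[0.0281 0.0175 0.1087 0.1008] [ 0.09 -0.08  0.04  0.04  0.22 -0.13 -0.33  0.07 -0.02  0.07 -0.    0.02]
[0.0281 0.0175 0.1087] [ 0.09 -0.08  0.03  0.04  0.22 -0.13 -0.33  0.07 -0.02  0.07 -0.    0.02]
bed [ 0.4445 -0.0804  0.0176]
platefar [ 0.6252 -0.0663  0.038 ]
platenear [ 0.5229 -0.0601  0.0291]
platefl [0.6286 0.0165 0.0369]
platenl [0.5363 0.026  0.0273]
weight [0.4891 0.1083 0.0592]
tapec [ 0.4189 -0.2108  0.0362]
```

The plate sits 21 mm short of the fence position, 17 mm too far left and turned +0.109 rad. Its slope of 0.101 rad fits the description. I'll put the open fingers behind the front edge, square to the jig.

```bash
cat > w.py <<'E'
from h import *
jq=np.array([0.54754626,-0.07442765,-0.18221351])
s=manip.state(); p=s["tool_pos"]; w,x,y,z=s["tool_rot"]
ty=np.array([2*(x*y-w*z),1-2*(x*x+z*z)])
a=np.arctan2(ty[1],ty[0])-np.pi/2-jq[2]
l=(p[:2]-jq[:2])@R2(jq[2])
print("t %.2f jig mm"%s["time"],(l*1e3).round(1),"z %.1f"%(p[2]*1e3),"yaw err %.3f"%a,"F_jig",(s["contact_force"][:2]@R2(jq[2])).round(1),round(s["contact_force"][2],1),"op %.2f"%s["gripper_width"])
E
python3 -m crank '[{"turn":-0.10},{"x":-2.7,"y":-3.87},{"x":-2.7,"y":-3.87},{"x":-2.7,"y":-3.87},{"x":-2.7,"y":-3.87}]' && python3 -m crank '[{"x":-2.7,"y":-3.87},{"x":-2.7,"y":-3.87},{"x":-2.7,"y":-3.87},{"x":-2.7,"y":-3.87},{"x":-2.7,"y":-3.87}]' && python3 -m crank '[{"x":-2.7,"y":-3.87},{"x":-2.7,"y":-3.87},{"x":-2.7,"y":-3.87},{"x":-2.7,"y":-3.87},{"x":-2.7,"y":-3.87}]'; python3 w.py
```

```text
t 0.10 jig mm [-488.7  595.2] z 230.2 yaw err -0.102 F_jig [-1.  0.] -0.2 op 1.00schema error: expected keys x, y, z, turn
```

```bash

python3 -m crank '[{"x":0,"y":0,"z":0,"turn":-0.10},{"x":-2.7,"y":-3.87,"z":0,"turn":0},{"x":-2.7,"y":-3.87,"z":0,"turn":0},{"x":-2.7,"y":-3.87,"z":0,"turn":0},{"x":-2.7,"y":-3.87,"z":0,"turn":0}]' && python3 -m crank '[{"x":-2.7,"y":-3.87,"z":0,"turn":0},{"x":-2.7,"y":-3.87,"z":0,"turn":0},{"x":-2.7,"y":-3.87,"z":0,"turn":0},{"x":-2.7,"y":-3.87,"z":0,"turn":0},{"x":-2.7,"y":-3.87,"z":0,"turn":0}]'; python3 w.py
```

```text
time: 0.6
tool_pos: [0.253, 0.4262, 0.2306]
tool_rot: [-0.0, 0.091, 0.996, -0.0]
contact_force: [0.9, -0.9, 0.7]
gripper_width: 1.006
grasp_force: 0.0
time: 1.1
tool_pos: [0.3503, 0.2114, 0.231]
tool_rot: [0.0, 0.092, 0.996, 0.0]
contact_force: [1.7, 0.1, 0.5]
gripper_width: 1.0
grasp_force: 0.0
t 1.10 jig mm [-245.7  245.3] z 231.0 yaw err -0.001 F_jig [1.7 0.4] 0.5 op 1.00
```

```bash

python3 -m crank '[{"x":-2.7,"y":-3.84,"z":0,"turn":0},{"x":-2.7,"y":-3.84,"z":0,"turn":0},{"x":-2.7,"y":-3.84,"z":0,"turn":0},{"x":-2.7,"y":-3.84,"z":0,"turn":0},{"x":-2.7,"y":-3.84,"z":0,"turn":0}]' && python3 -m crank '[{"x":-2.6,"y":-3.84,"z":0,"turn":0},{"x":0,"y":0,"z":4.5,"turn":0},{"x":0,"y":0,"z":4.5,"turn":0},{"x":0,"y":0,"z":4.5,"turn":0},{"x":0,"y":0,"z":3.0,"turn":0}]' && python3 -m crank '[{"x":0,"y":0,"z":0,"turn":0}]'; python3 w.py
python3 - <<'E'
from h import *
p,d=manip.grab_frame("wrist"); q,_=manip.grab_frame("scene")
c=cv2.resize(q[150:300,110:330],(528,360),interpolation=cv2.INTER_CUBIC)
cv2.imwrite("pics/w1.png",np.vstack([cv2.resize(p,(320,240)),np.zeros((0,320,3),np.uint8)])[:,:,::-1])
o=np.zeros((600,528,3),np.uint8);o[:360]=c;o[360:,:320]=cv2.resize(p,(320,240));cv2.imwrite("pics/v1.png",o[:,:,::-1])
E
```

```text
time: 1.6
tool_pos: [0.4481, -0.0023, 0.231]
tool_rot: [0.0, 0.092, 0.996, 0.0]
contact_force: [0.5, 1.4, 1.9]
gripper_width: 1.0
grasp_force: 0.0
time: 2.1
tool_pos: [0.464, -0.0425, 0.0624]
tool_rot: [-0.002, 0.092, 0.996, 0.0]
contact_force: [-0.0, -0.2, -0.9]
gripper_width: 1.001
grasp_force: 0.0
time: 2.2
tool_pos: [0.4617, -0.0417, 0.0607]
tool_rot: [-0.006, 0.092, 0.996, 0.001]
contact_force: [-0.9, 0.3, -0.8]
gripper_width: 1.001
grasp_force: 0.0
t 2.20 jig mm [-90.3  16.6] z 60.7 yaw err -0.002 F_jig [-0.9  0.2] -0.8 op 1.00
```

View pics/v1.png

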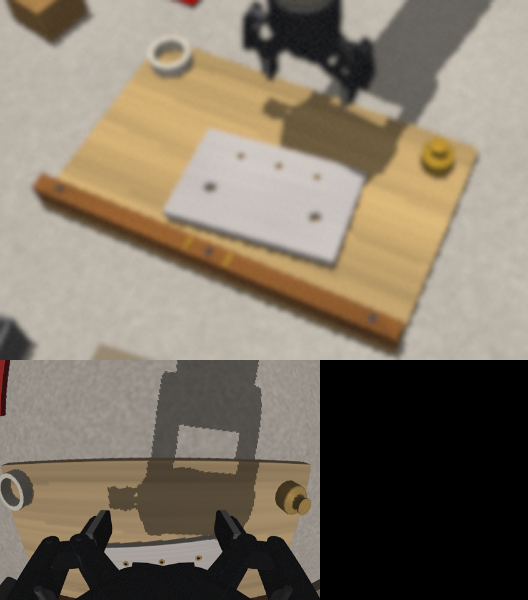

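The gripper stands clear behind the plate's front edge, with the weight and tape well outside the fingers. I'll lower it carefully.

```bash

python3 -m crank '[{"x":0,"y":0,"z":2.0,"turn":0},{"x":0,"y":0,"z":1.4,"turn":0},{"x":0,"y":0,"z":0.2,"turn":0},{"x":0,"y":0,"z":0,"turn":0}]' ; python3 w.py
python3 -m crank '[{"x":0,"y":0,"z":0.2,"turn":0},{"x":0,"y":0,"z":0.1,"turn":0},{"x":0,"y":0,"z":0,"turn":0}]' ; python3 w.py
python3 -c "
from plant import manip
s=manip.state();print(s['joint_pos'].round(3) if hasattr(s['joint_pos'],'round') else s['joint_pos'])"
```

```text
time: 2.7
tool_pos: [0.4668, -0.0429, 0.031]
tool_rot: [0.0, 0.092, 0.996, -0.0]
contact_force: [0.0, -0.8, 0.4]
gripper_width: 1.004
grasp_force: 0.0
t 2.70 jig mm [-85.1  16.4] z 31.0 yaw err -0.001 F_jig [ 0.2 -0.7] 0.4 op 1.00
time: 3.0
tool_pos: [0.4667, -0.0429, 0.0277]
tool_rot: [0.0, 0.092, 0.996, -0.0]
contact_force: [1.0, -0.5, -0.0]
gripper_width: 1.001
grasp_force: 0.0
t 3.00 jig mm [-85.2  16.4] z 27.7 yaw err -0.002 F_jig [ 1.1 -0.3] -0.0 op 1.00
[-0.251 -0.1    2.128  0.     1.113 -1.638]
```

```bash

for i in 1; do python3 -m crank '[{"x":0,"y":0,"z":0.3,"turn":0},{"x":0,"y":0,"z":0.3,"turn":0},{"x":0,"y":0,"z":0,"turn":0}]' >/dev/null; python3 w.py
python3 -m crank '[{"x":0,"y":0,"z":0.2,"turn":0},{"x":0,"y":0,"z":0.1,"turn":0},{"x":0,"y":0,"z":0,"turn":0}]'>/dev/null ; python3 w.py; done
python3 -m crank '[{"x":0,"y":0,"z":0.1,"turn":0},{"x":0,"y":0,"z":0,"turn":0}]'>/dev/null ; python3 w.py
```

```text
t 3.30 jig mm [-86.   16.4] z 20.7 yaw err -0.002 F_jig [-1.2  0.3] 0.3 op 1.00
t 3.60 jig mm [-85.7  16.4] z 18.1 yaw err -0.002 F_jig [-0.5 -0.5] -0.6 op 1.00
t 3.80 jig mm [-85.6  16.4] z 17.2 yaw err -0.002 F_jig [ 0.2 -0.2] 0.1 op 1.00
```

```bash

python3 -m crank '[{"x":0,"y":0,"z":0.3,"turn":0},{"x":0,"y":0,"z":0.2,"turn":0},{"x":0,"y":0,"z":0,"turn":0}]' >/dev/null; python3 w.py
python3 -m crank '[{"x":0,"y":0,"z":0.2,"turn":0},{"x":0,"y":0,"z":0.1,"turn":0},{"x":0,"y":0,"z":0,"turn":0}]'>/dev/null ; python3 w.py
python3 -m crank '[{"x":0,"y":0,"z":0.1,"turn":0},{"x":0,"y":0,"z":0,"turn":0}]'>/dev/null ; python3 w.py

```

```text
t 4.10 jig mm [-85.9  16.4] z 11.8 yaw err -0.002 F_jig [-1.4 -0.1] -0.4 op 1.00
t 4.40 jig mm [-85.7  16.4] z 9.1 yaw err -0.002 F_jig [-0.1 -0.2] -0.1 op 1.00
t 4.60 jig mm [-85.6  16.4] z 8.2 yaw err -0.002 F_jig [ 0.3 -0.1] 0.0 op 1.00
```

```bash

python3 -m crank '[{"x":-1.5,"y":0,"z":0,"turn":0},{"x":-1.5,"y":0,"z":0,"turn":0},{"x":-0.5,"y":0,"z":0,"turn":0},{"x":-0.5,"y":0,"z":0,"turn":0},{"x":0,"y":0,"z":0,"turn":0}]' >/dev/null; python3 w.py
python3 -m crank '[{"x":-0.4,"y":0,"z":0,"turn":0},{"x":-0.4,"y":0,"z":0,"turn":0},{"x":-0.4,"y":0,"z":0,"turn":0},{"x":0,"y":0,"z":0,"turn":0}]' >/dev/null; python3 w.py
python3 - <<'E'
from h import *
q,_=manip.grab_frame("scene")
cv2.imwrite("pics/v2.png",cv2.resize(q[150:300,110:330],(792,540),interpolation=cv2.INTER_CUBIC)[:,:,::-1])
E
```

```text
t 5.10 jig mm [-45.9  16.4] z 8.0 yaw err -0.001 F_jig [-1.4 -0.1] 0.3 op 1.00
t 5.50 jig mm [-33.9  16.5] z 7.9 yaw err -0.001 F_jig [-1.4  0.3] -1.1 op 1.00
```

View pics/v2.png

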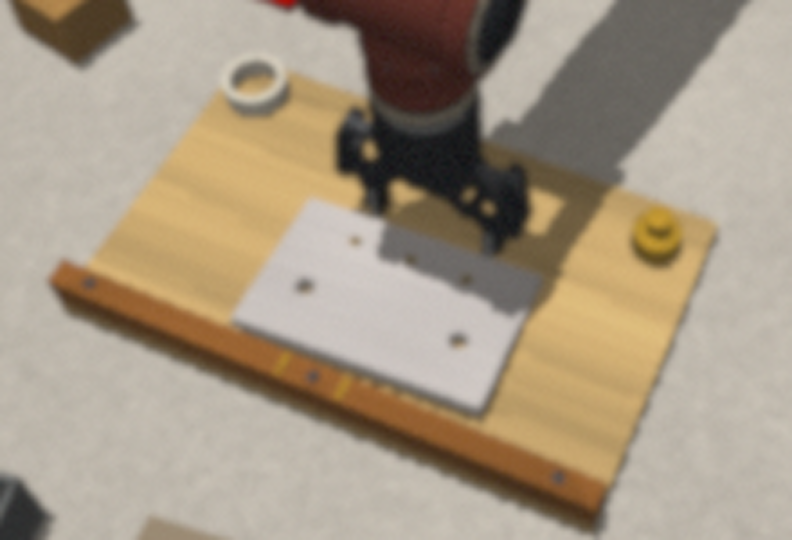

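The fingers are now on the front edge at about (380,205) and (490,245), and the plate has squared up roughly parallel to the fence. Its holes are at (304,286) and (458,340). I'll push on to the fence.

```bash

python3 -m crank '[{"x":-0.4,"y":0,"z":0,"turn":0},{"x":-0.4,"y":0,"z":0,"turn":0},{"x":-0.2,"y":0,"z":0,"turn":0},{"x":0,"y":0,"z":0,"turn":0}]' >/dev/null; python3 w.py
python3 -m crank '[{"x":-0.2,"y":0,"z":0,"turn":0},{"x":0,"y":0,"z":0,"turn":0}]' >/dev/null; python3 w.py
python3 -m crank '[{"x":-0.1,"y":0,"z":0,"turn":0},{"x":0,"y":0,"z":0,"turn":0}]' >/dev/null; python3 w.py

```

```text
t 5.95 jig mm [-23.2  16.1] z 8.1 yaw err -0.002 F_jig [-1.  1.] -1.9 op 1.00
t 6.15 jig mm [-21.3  16.1] z 8.3 yaw err -0.002 F_jig [-2.8 -0. ] -1.8 op 1.00
t 6.35 jig mm [-20.4  16.2] z 8.3 yaw err -0.002 F_jig [-2.4  0.5] -0.8 op 0.99
```

```bash

python3 -m crank '[{"x":-0.1,"y":0,"z":0,"turn":0},{"x":0,"y":0,"z":0,"turn":0}]' >/dev/null; python3 w.py
python3 -m crank '[{"x":-0.1,"y":0,"z":0,"turn":0},{"x":0,"y":0,"z":0,"turn":0}]' >/dev/null; python3 w.py
python3 -m crank '[{"x":-0.1,"y":0,"z":0,"turn":0},{"x":0,"y":0,"z":0,"turn":0}]' >/dev/null; python3 w.py

```

```text
t 6.55 jig mm [-19.6  16.2] z 8.2 yaw err -0.002 F_jig [-3.1  0.2] -1.3 op 1.00
t 6.75 jig mm [-19.6  16.2] z 7.9 yaw err -0.002 F_jig [-6.5 -0.9] -0.4 op 1.00
t 6.95 jig mm [-19.5  16.3] z 7.8 yaw err -0.001 F_jig [-10.3  -1.2] 3.4 op 1.00
```

The plate meets the fence with TCP x = -19.6. I'll back off, lift, shut the fingers and go to the plate's left side, then measure.

```bash

python3 -m crank '[{"x":0.8,"y":0,"z":0,"turn":0},{"x":0.8,"y":0,"z":-3.5,"turn":0},{"x":0,"y":0,"z":-4.5,"turn":0},{"x":-1.5,"y":3,"z":0,"turn":0},{"x":-1.5,"y":3,"z":0,"turn":0}]' 0 >/dev/null
python3 -m crank '[{"x":-1.5,"y":3,"z":0,"turn":0},{"x":-2,"y":3,"z":0,"turn":0},{"x":-2,"y":2,"z":0,"turn":0},{"x":0,"y":0,"z":0,"turn":0},{"x":0,"y":0,"z":0,"turn":0}]' >/dev/null; python3 w.py
python3 - <<'E'
from h import *
q,_=manip.grab_frame("top")
cv2.imwrite("pics/top2.png",q[:,:,::-1])
cv2.imwrite("pics/c2.png",cv2.resize(q[105:220,200:360],None,fx=5,fy=5,interpolation=cv2.INTER_CUBIC)[:,:,::-1])
E
```

```text
t 7.95 jig mm [ 52.6 156.5] z 89.0 yaw err -0.001 F_jig [ 0.4 -0.9] -0.6 op 0.00
```

View pics/c2.png

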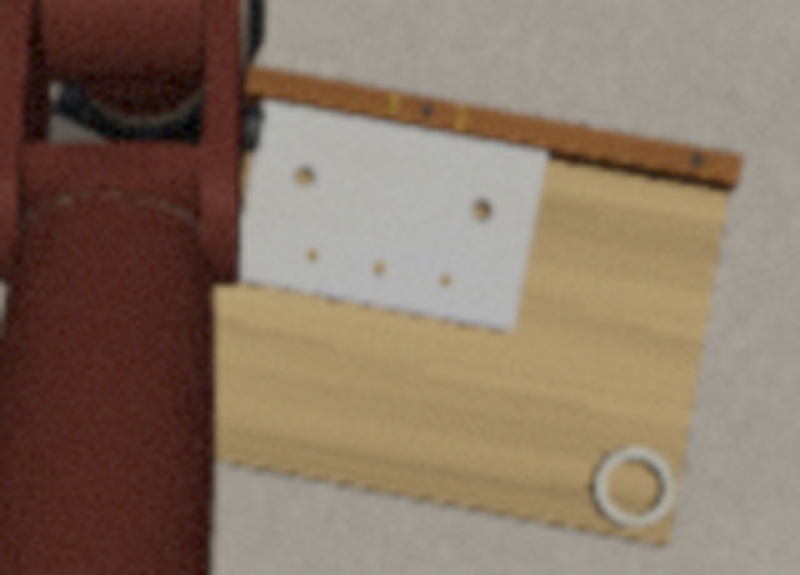

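The plate lies along the fence. Right corners are at (548,150) and (515,330), far-left at (262,100), holes at (305,176) and (482,210), and the fence's middle screw at (427,110).

```bash
python3 - <<'E'
from h import *
jq,_=fitjig()
px=full([[262,100],[548,150],[515,330],[240,283],[305,176],[482,210]])
for s in(None,.1):
    q,f=fitplate(jq,px,s);print(q.round(4),f.round(2))
print("screw pred",proj("top",place(jq,[[.12,0,.048]])),full([427,110]), "screws R", proj("top",place(jq,[[.12,-.18,.048]])),full([697,160]))
E
```

```text
[0.0517 0.0104 0.0156 0.1834] [ 0.33  0.27  0.21 -0.18  0.33 -0.01 -1.27 -0.22 -0.08  0.44  0.46 -0.32]
[0.0516 0.0103 0.0155] [ 0.51  0.52 -0.06  0.    0.38 -0.21 -1.22 -0.43  0.01  0.44  0.37 -0.34]
screw pred [[284.82043955 126.86736583]] [285.  126.6] screws R [[338.85798403 136.74194441]] [339.  136.6]
```

```bash
cat > flat.py <<'E'
from h import *
jq,_=fitjig(); m=manip.camera_model("top");T=np.linalg.inv(m["world_to_cam"]); _,d=manip.grab_frame("top")
for n,X in(("far",.09),("near",.01)):
  for ys in((-.08,-.05,-.03),(0,.02,.04)):
    h=[]
    for y in ys:
        u,v=proj("top",place(jq,[[X,y,.034]]))[0]; D=np.median(d[int(v):int(v)+2,int(u):int(u)+2])
        h.append((T@np.r_[np.linalg.inv(m["mtx"])@[u,v,1]*D,1])[2])
    print(n,ys,(np.array(h)*1e3).round(1))
E
python3 flat.py
python3 -m crank '[{"x":0,"y":0,"z":3.5,"turn":0},{"x":0,"y":0,"z":2.3,"turn":0},{"x":0,"y":0,"z":0.4,"turn":0},{"x":0,"y":0,"z":0.2,"turn":0},{"x":0,"y":0,"z":0,"turn":0}]' >/dev/null; python3 w.py
python3 -m crank '[{"x":0,"y":0,"z":0.2,"turn":0},{"x":0,"y":0,"z":0.1,"turn":0},{"x":0,"y":0,"z":0,"turn":0}]' >/dev/null; python3 w.py
```

```text
far (-0.08, -0.05, -0.03) [39.8 37.7 40. ]
far (0, 0.02, 0.04) [38.5 39.1 43.1]
near (-0.08, -0.05, -0.03) [23.3 29.1 29.9]
near (0, 0.02, 0.04) [28.2 29.9 29. ]
t 8.55 jig mm [ 52.5 155.9] z 25.6 yaw err -0.002 F_jig [-0.5  0.3] -0.2 op -0.00
t 8.85 jig mm [ 52.1 156.3] z 22.0 yaw err -0.002 F_jig [0.6 0.2] -0.7 op 0.00
```

```bash

python3 -m crank '[{"x":0,"y":-1.5,"z":0,"turn":0},{"x":0,"y":-1.5,"z":0,"turn":0},{"x":0,"y":-0.3,"z":0,"turn":0},{"x":0,"y":0,"z":0,"turn":0}]' >/dev/null; python3 w.py
python3 -m crank '[{"x":0,"y":-0.3,"z":0,"turn":0},{"x":0,"y":0,"z":0,"turn":0}]' >/dev/null; python3 w.py
python3 -m crank '[{"x":0,"y":-0.3,"z":0,"turn":0},{"x":0,"y":0,"z":0,"turn":0}]' >/dev/null; python3 w.py
python3 -m crank '[{"x":0,"y":-0.2,"z":0,"turn":0},{"x":0,"y":0,"z":0,"turn":0}]' >/dev/null; python3 w.py;python3 flat.py
```

```text
t 9.25 jig mm [ 51.7 122. ] z 21.3 yaw err -0.003 F_jig [-0.1  0.1] 0.3 op -0.00
t 9.45 jig mm [ 51.7 120.1] z 21.3 yaw err -0.002 F_jig [-0.6  0.1] 0.4 op -0.00
t 9.65 jig mm [ 51.6 117.2] z 21.3 yaw err -0.001 F_jig [-0.1  0.9] 0.9 op 0.00
t 9.85 jig mm [ 51.6 114.8] z 21.2 yaw err -0.001 F_jig [ 0.6 -0.6] 0.5 op 0.00
far (-0.08, -0.05, -0.03) [39.6 38.6 40.7]
far (0, 0.02, 0.04) [38.5 37.8 36.8]
near (-0.08, -0.05, -0.03) [29.3 30.4 28.3]
near (0, 0.02, 0.04) [28.8 29.2 30.6]
```

```bash
cat > meas.py <<'E'
from h import *
import sys
slope=float(sys.argv[1]) if len(sys.argv)>1 else .1
jq,_=fitjig()
src=platepts([.05,0,0,slope],[[.06,.12,.01],[.06,-.12,.01],[-.06,-.12,.01],[-.06,.12,.01]])
px=proj("top",place(jq,src)).astype(np.float32)
# rectified: 0.5 mm/px, col=(0.12-y), row=(0.11-x)
dst=np.float32([[0,0],[480,0],[480,240],[0,240]])
acc=0
for i in range(2): acc=acc+manip.grab_frame("top")[0].astype(np.float32)/2
M=cv2.getPerspectiveTransform(px,dst)
M=np.float32([[1,0,0],[0,1,40],[0,0,1]])@M
r=cv2.warpPerspective(acc.astype(np.uint8),M,(480,320),flags=cv2.INTER_CUBIC)
hsv=cv2.cvtColor(r,cv2.COLOR_RGB2HSV); S=cv2.GaussianBlur(hsv[:,:,1],(0,0),2).astype(float)
met=(S<50)&(hsv[:,:,2]>90)
e=[(row,np.nonzero(met[row,:470])[0].max()) for row in range(70,250,4) if met[row].any()]
e=np.array(e); y=120-e[:,1]*.5; x=110-(e[:,0]-40)*.5
k=np.polyfit(x,y,1); g=abs(np.polyval(k,x)-y)<2; k=np.polyfit(x[g],y[g],1)
print("right edge y@x=50: %.1f (seated -95), yaw %.3f, rms %.2f n %d"%(np.polyval(k,50),-k[0],np.std(np.polyval(k,x[g])-y[g]),g.sum()))
n=[]
for c in range(300,400,5):
    v=np.nonzero(met[:,c])[0]; n.append((120-c*.5,110-(v.min()-40)*.5,110-(v.max()-40)*.5))
n=np.array(n); kf=np.polyfit(n[:,0],n[:,1],1); kn=np.polyfit(n[:,0],n[:,2],1)
print("far edge x@y=0 %.1f near %.1f yaw %.3f %.3f"%(kf[1],kn[1],kf[0],kn[0]))
import time; cv2.imwrite("pics/rect.png",r[:,:,::-1])
E
python3 meas.py; sed -i 's/for i in range(2)//' /dev/null
```

```text
right edge y@x=50: -90.2 (seated -95), yaw 0.010, rms 0.18 n 45
far edge x@y=0 111.5 near -10.6 yaw -0.000 0.010sed: couldn't edit /dev/null: not a regular file
```

View pics/rect.png

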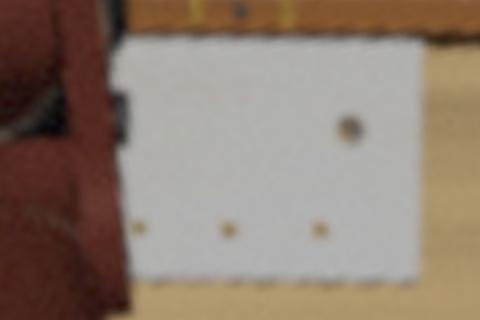

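The rectified view shows the plate about 5 mm too far left (right hole at col 349, middle bush at col 229) and still against the fence. I'll nudge it on.

```bash

python3 -m crank '[{"x":0,"y":-0.2,"z":0,"turn":0},{"x":0,"y":0,"z":0,"turn":0},{"x":0,"y":-0.1,"z":0,"turn":0},{"x":0,"y":0,"z":0,"turn":0}]' >/dev/null; python3 w.py; python3 meas.py
python3 -m crank '[{"x":0,"y":-0.1,"z":0,"turn":0},{"x":0,"y":0,"z":0,"turn":0}]' >/dev/null; python3 w.py; python3 meas.py; python3 flat.py
python3 -m crank '[{"x":0,"y":-0.1,"z":0,"turn":0},{"x":0,"y":0,"z":0,"turn":0}]' >/dev/null; python3 w.py; python3 meas.py; python3 flat.py
```

```text
t 10.40 jig mm [ 51.6 112. ] z 21.3 yaw err -0.002 F_jig [0. 0.] 0.5 op -0.00
right edge y@x=50: -93.5 (seated -95), yaw 0.008, rms 0.20 n 45
far edge x@y=0 109.1 near -10.9 yaw 0.011 0.009
t 10.70 jig mm [ 51.6 111.1] z 21.3 yaw err -0.002 F_jig [ 0. -0.] 0.2 op -0.00
right edge y@x=50: -93.6 (seated -95), yaw 0.008, rms 0.23 n 45
far edge x@y=0 109.2 near -10.7 yaw 0.013 0.012
far (-0.08, -0.05, -0.03) [27.5 27.2 29.1]
far (0, 0.02, 0.04) [27.3 30.4 29.2]
near (-0.08, -0.05, -0.03) [27.4 29.1 29.3]
near (0, 0.02, 0.04) [28.1 27.5 28.3]
t 11.05 jig mm [ 51.6 110.1] z 21.3 yaw err -0.002 F_jig [-0.  -0.1] 1.1 op -0.00
right edge y@x=50: -93.5 (seated -95), yaw 0.006, rms 0.22 n 45
far edge x@y=0 109.1 near -10.9 yaw 0.011 0.009
far (-0.08, -0.05, -0.03) [25.  27.3 27.1]
far (0, 0.02, 0.04) [29.7 25.9 29.4]
near (-0.08, -0.05, -0.03) [31.  25.9 26.6]
near (0, 0.02, 0.04) [30.1 25.7 28. ]
```

The plate dropped: it is level at about 28 mm everywhere. I'll retreat and check.

```bash

python3 -m crank '[{"x":0,"y":0.5,"z":0,"turn":0},{"x":0,"y":1.5,"z":0,"turn":0},{"x":0,"y":1.5,"z":0,"turn":0},{"x":0,"y":0,"z":-4,"turn":0},{"x":0,"y":0,"z":-5,"turn":0}]' >/dev/null
python3 -m crank '[{"x":0,"y":0,"z":-5,"turn":0},{"x":0,"y":0,"z":-5,"turn":0},{"x":4,"y":2,"z":0,"turn":0},{"x":4,"y":2,"z":0,"turn":0},{"x":4,"y":2,"z":0,"turn":0}]' >/dev/null
python3 -m crank '[{"x":4,"y":2,"z":0,"turn":0},{"x":3.5,"y":3.5,"z":0,"turn":0},{"x":3,"y":3.5,"z":0,"turn":0},{"x":0,"y":0,"z":0,"turn":0},{"x":0,"y":0,"z":0,"turn":0}]' >/dev/null; python3 w.py
python3 meas.py 0; python3 flat.py
python3 - <<'E'
from h import *
a,_=manip.grab_frame("top");b,_=manip.grab_frame("scene")
o=np.zeros((600,575,3),np.uint8); o[:300,:480]=cv2.resize(a[110:215,200:368],(480,300),interpolation=cv2.INTER_CUBIC)
o[300:,:]=cv2.resize(b[130:300,80:405],(575,300),interpolation=cv2.INTER_CUBIC); cv2.imwrite("pics/f.png",o[:,:,::-1])
E
```

```text
t 12.70 jig mm [-174.1  296.9] z 211.6 yaw err 0.002 F_jig [-0.2 -1.4] 0.1 op 0.00
right edge y@x=50: -94.1 (seated -95), yaw 0.016, rms 0.23 n 45
far edge x@y=0 111.0 near -11.8 yaw 0.011 0.011
far (-0.08, -0.05, -0.03) [25.4 26.7 28. ]
far (0, 0.02, 0.04) [29.1 30.8 29. ]
near (-0.08, -0.05, -0.03) [27.2 28.1 27.9]
near (0, 0.02, 0.04) [28.8 29.6 27.1]
```

View pics/f.png

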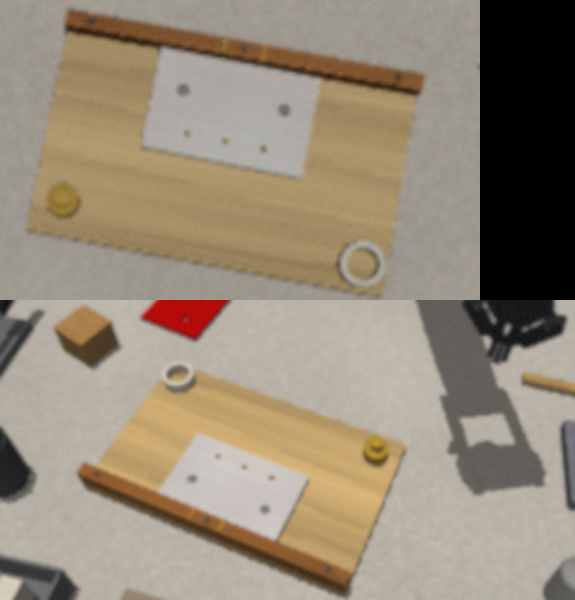

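Both holes, at (183,90) and (284,110) in the top half, are now filled by the steel pins. The plate lies flat at the fence, the weight and tape have not moved, and the arm is clear.

```bash
python3 -c "
from plant import manip
print(manip.job_done())"
```

```text
the job is handed in; nothing more can be done
None
```

The plate is against the fence with both holes over the pins and lies flat on the bed; the bystanders in view look undisturbed, the arm is clear, and the job was handed in at about 13 s.

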